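# Crack open the sticky lid of a sample cooler and hold it ajar

### The arm

A 7-joint arm with a two-finger parallel gripper is mounted at the origin on the work surface. World frame = base frame: x ahead of the robot, y to its left, z up, the work surface at z = 0. Lengths are in m, angles in rad, forces in N, time in s.
With the tool pointing down it reaches from about 0.4 to 0.85 m from the base axis. Payload 10.4 kg.
Tool frame: the origin (TCP) lies midway between the tips of the shut fingers; the grasp point (between the pads) lies 19 mm behind it; z points along the fingers, y is the line along which they close (so a half turn about z gives the same grasp; the last joint's range is limited). The gripper opens to 87 mm and grips with 3 to 60 N. Pads are 19 mm wide; open, the fingers measure 117 mm over their backs; the gripper's body (75 mm by 190 mm) begins 51 mm behind the grasp point.
Start: joints at [-1.195, 0.332, -0.065, 1.46, 0.022, 1.35, -0.088], TCP at [0.243, 0.576, 0.223] pointing down, gripper open.
Joint ranges: [-2.6, 2.6], [-0.5, 2.12], [-1.47, 1.34], [0.16, 2.42], [-1.27, 4.41], [0.06, 2.06], [-2.6, 2.6]. Speed limits (rad/s): [2.22, 2.22, 2.79, 2.79, 3.14, 3.14, 3.14].

### API

Orientations are given as a unit quaternion [x, y, z, w].
In Python, from bench import sensors, eyes, order gives the robot as it stands.
- The arm moves only by the tool arm_command, never from a script. Its argument "steps" is a list of rows, each an object with "rot": the turn, a rotation vector about the world's x, y, z in degrees, a list of three; "slide": the shift along the world's x, y, z in m, a list of three; "grip": the opening, from 0 (shut) to 1 (fully open). A call has exactly 8 rows; each row shifts and turns the commanded pose from where the row before left it; what a row does not reach is not made up. A row lasts 1/8 s, in which the tool goes at most 62.5 mm and 10.7 degrees, less where a joint would pass 70% of its speed; a pose out of reach is approached as far as the arm can. A call with a gripper value outside its range is refused whole. The fingers move at their own pace and stop on an object; "newtons" is the grip in N (left out, the last holds). Time passes only in rows, so rows that do not move let the fingers close, or fill a call up. It gives the time, the measured TCP pose, the force, the opening and the grip force at its end, in the units of the state.
- sensors.read_state(): the state, without advancing time (a new reading comes with each control period).
- eyes.camera(name): name is "side" or "top" or "wrist"; returns a dict with "pixels" (420x560x3 uint8, red, green, blue), "intrinsics" (3x3 intrinsics, pixels), "pose" (4x4, takes a point from camera to world coordinates). Camera axes: x right, y down, z forward; pixel columns grow to the right and rows downward; lengths in m; the calibration is good to about 2 mm. A picture is of the moment at which its call begins. There is no depth.
- order.close_job(): hands the job in; it is judged then, once.
Trained networks look in a picture, given as the dict that the camera call returned (one of the last four; its "shot" number tells which), for a name from the list of things; names that differ only in an ending like _2 or _b are one class to them, and where a whole thing is asked for, a point or a joint stands for the part that bears it (a point fixed in the world has none). Each returns a list of dicts, best first, with "conf" (0 to 1); they miss things now and then, are a little off and sometimes report something else, mostly with a low value. They report only what shows in the picture. A call takes as long as a camera call.
- eyes.look_for(name, picture): "bbox" ([left, top, right, bottom] in pixels, round what is visible of it).
The state is a dict: "time": time; "joint_positions": joint angles; "joint_vel": joint speeds; "joint_torque": joint torques, N m; "ee_pos": TCP position; "eef_rot": TCP orientation; "ft_force": force on the tool from outside, world axes, zero at the start; "torque": the same for the moment, N m; "width": finger opening in m; "grip_force": force on a finger pad.
Only numpy, scipy, OpenCV 4.12 (cv2) and the standard library are available. Lean on these libraries where they do the work, as an engineer would, in place of code of your own. Each camera call takes 0.05 s, during which the arm holds its last target. There are 200 camera calls.

### The job

Get the sample cooler ready for a temperature check: first turn the thermostat dial on its console until its pointer stands at the blue marker, and only then pull up the lid until its sticky gasket lets go. Hold the lid just ajar, with its front edge about 40 mm up, so that I can slip the probe in: do not throw it wide open, leave the things around the cooler where they stand, and finish still holding the lid up, because nothing else will keep it open.

Things in the scene. Friction and masses are not known exactly. Their poses are not given: they have to be found in the camera images.
- cooler: white sample cooler with black lid, fixed on the bench, 290 (x) by 400 (y) by 204 mm tall. Origin: on the bench under its middle. +x points from the lid's front edge (facing the robot) to the hinge side, +y from the lid to the console with the dial. The lid covers x -0.142 to 0.128, y -0.20 to 0.08, its top 204 mm up; the console beside it, y 0.08 to 0.20, has a flat top 202 mm above the bench.
- lid (a joint): lid angle about its rear hinge, rad: 0 shut, grows as the front edge rises (272 mm from the hinge: 40 mm up = 0.147), stop 1.35. Lid 0.7 to 1 kg, falls shut if let go. The shut gasket sticks: breaking it takes 14 to 19 N straight up at the handle (weight included), most in the first 1 to 2 mm, fading to nothing over 10 mm; then 4 to 6 N carry the lid. Once broken it does not stick again.
- lid_handle (a point): middle of the lid's black handle: a straight round bar 14 mm thick, 110 mm long, parallel to the cooler's y axis, on two posts at its ends near the lid's front. Shut, the bar's centre line is 242 mm above the bench, 38 mm above the lid's top, over cooler x -0.115, y -0.06; it lies 245 mm in front of the hinge line and 64 mm above it. Axes as the cooler's when shut.
- lid_front_edge (a point): middle of the lower front edge of the lid, 179 mm above the bench when shut, 272 mm from the hinge line.
- lid_hinge (a point): point of the lid's hinge line, in the middle of the lid's width, 178 mm above the bench, at cooler x 0.13; the line runs along the cooler's y axis.
- dial (a joint): angle of the thermostat dial, rad: 0 with the pointer at the start of the scale, growing clockwise seen from above, to 4.71. Light steady friction (0.04 N m): it stays where it is left.
- marker (a joint): angle of the blue set marker on the scale's rim, same zero and sense as the dial: the pointer stands at it when both values are equal. At the start the dial must be turned anticlockwise by 0.5 to 1.5 rad.
- dial_grip (a point): on the dial's vertical axis at grip height, 230 mm above the bench, 28 mm above the console, at cooler x -0.03, y 0.143. Black skirt 52 mm across with a straight grip bar 49 mm long, 14 mm thick, top 239 mm above the bench. +x points along the bar to the pointer end (white line), +z up; in the cooler's frame the pointer is at 2.356 rad minus the dial's value, anticlockwise from +x.
- dial_pointer (a point): a point 34 mm from the dial's axis in line with the pointer, just over the scale; turns with the dial.
- marker_tab (a point): the blue tab on the rim of the round white scale (17 x 6 mm, flat), at 34 mm from the dial's axis; the pointer's point meets this point when the dial is at the marker.
- logger: yellow temperature logger lying on the console behind the dial (toward the lid's hinge side), 56 x 36 x 16 mm, with a short steel stem. Origin: middle of its underside. To be left where it is.
- bottle_a: white bottle with orange cap, 60 mm across, 165 mm tall, standing beside the cooler. Origin: middle of its underside. To be left where it is.
- bottle_b: second white bottle with orange cap, 60 mm across, 165 mm tall, beside the cooler. Origin: middle of its underside. To be left where it is.
- jar: amber jar with black cap, 68 mm across, 100 mm tall, beside the cooler. Origin: middle of its underside. To be left where it is.
- pail: small white pail with blue lid, 112 mm across, 104 mm tall, beside the cooler. Origin: middle of its underside. To be left where it is.
- tube_rack: blue rack full of capped tubes, 90 x 160 mm, 84 mm tall, on the bench. Origin: middle of its underside. To be left where it is.
- tape: green roll of tape lying flat, 100 mm across, 25 mm high, on the bench. Origin: middle of its underside. To be left where it is.

How it is judged:
On the way, in this order (a step that is already met when the one before it is completed fails the run):
1. the dial's pointer stands at the blue marker while the lid is still shut (horizontal distance between dial_pointer and marker_tab below 0.004 m and value of joint lid below 0.03 rad), for 0.3 s.
2. the gasket has let go and the fingers hold the lid ajar (value of joint lid above 0.09 rad and contact force between the fingers and lid above 1 N), for 0.2 s.
At the end, for the whole second after the job is handed in: The fingers still hold the lid, at rest, with its front edge 25 to 55 mm above its shut height (lid angle 0.092 to 0.203 rad); the dial's pointer is within 4 mm (about 0.12 rad) of the blue marker, and every other thing is within 30 mm of where it was (value of joint lid between 0.092 and 0.203 rad and velocity of joint lid between -0.1 and 0.1 rad/s and contact force between the fingers and lid above 1 N and horizontal distance between dial_pointer and marker_tab below 0.004 m and distance of each of logger, bottle_a, bottle_b, jar, pail, tube_rack, tape from where it was at the start of the episode below 0.03 m); the arm keeps its last pose, push and grip.
It fails at once if the lid was opened while the dial was off the blue marker (value of joint lid above 0.04 rad and not (horizontal distance between dial_pointer and marker_tab below 0.004 m)).
It fails at once if the lid was thrown wide open (front edge more than about 100 mm up) (value of joint lid above 0.37 rad).
It fails at once if a bystander was knocked away (moved more than 40 mm) (distance of any of logger, bottle_a, bottle_b, jar, pail, tube_rack, tape from where it was at the start of the episode above 0.04 m).
It also fails if it takes over 45 s, if anything falls off the work surface, if the arm or the gripper's body presses on something with over 40 N, if the wrist force passes 120 N, or if a joint passes its speed limit or range.

## Working session

There is one attempt and no reset: what is moved stays moved. The work goes in short steps, Python scripts to look and compute and a tool call to move; the robot and the scene stay as the last step left them, time stands still between calls to the robot, and variables do not carry over. Pictures are saved under pics/ and viewed, at most 10 in all, crops included, and the job is handed in when it is done.

Besides the shell and the picture viewer there is one more tool, called after "Call:" in YAML: its name, and indented under it one key for each argument. arm_command: Moves the arm, as the interface text tells. Its arguments: {"type":"object","properties":{"steps":{"type":"array","items":{"type":"object","properties":{"rot":{"type":"array","items":{"type":"number"}},"slide":{"type":"array","items":{"type":"number"}},"grip":{"type":"number"}}}},"newtons":{"type":"number"}},"required":["steps"]}

```bash
mkdir -p pics
cat > h.py <<'E'
import numpy as np, cv2
from bench import sensors, eyes, order
def save(p,n,crop=None,s=1):
    im=p["pixels"][:,:,::-1]
    if crop: l,t,r,b=crop; im=im[t:b,l:r]
    cv2.imwrite("pics/"+n,cv2.resize(im,None,fx=s,fy=s,interpolation=cv2.INTER_CUBIC))
def ray(p,u,v,z):
    K=np.array(p["intrinsics"]);T=np.array(p["pose"])
    d=T[:3,:3]@np.linalg.solve(K,[u,v,1.]);o=T[:3,3]
    return o+d*(z-o[2])/d[2]
def proj(p,X):
    K=np.array(p["intrinsics"]);T=np.array(p["pose"])
    c=T[:3,:3].T@(np.array(X)-T[:3,3]);q=K@c
    return q[:2]/q[2]
E
python3 - <<'E'
from h import *
t=eyes.camera("top"); s=eyes.camera("side")
for n,p in(("top",t),("side",s)):
    save(p,n+"0.png"); print(n,np.round(p["pose"],3).tolist(),np.round(p["intrinsics"],1).tolist())
    for k in["cooler","lid_handle","dial","marker_tab","dial_pointer","logger","bottle_a"]:
        print(k,[(np.round(d["bbox"]).tolist(),round(d["conf"],2)) for d in eyes.look_for(k,p)[:2]])
st=sensors.read_state(); print(st["time"],st["ee_pos"],st["eef_rot"],st["width"])
E
```

```text
top [[-0.019, -0.973, 0.231, 0.265], [-1.0, 0.019, -0.001, -0.024], [-0.003, -0.231, -0.973, 1.379], [0.0, 0.0, 0.0, 1.0]] [[476.9, 0.0, 279.0], [0.0, 476.9, 214.8], [0.0, 0.0, 1.0]]
cooler [([210.0, 124.0, 382.0, 260.0], 0.56)]
lid_handle [([257.0, 128.0, 380.0, 245.0], 0.58)]
dial [([230.0, 195.0, 250.0, 212.0], 0.53)]
marker_tab []
dial_pointer [([229.0, 193.0, 246.0, 213.0], 0.64)]
logger [([221.0, 148.0, 239.0, 172.0], 0.58), ([253.0, 127.0, 380.0, 241.0], 0.45)]
bottle_a [([195.0, 227.0, 222.0, 252.0], 0.88), ([366.0, 134.0, 388.0, 170.0], 0.82)]
side [[0.764, -0.409, 0.499, -0.083], [-0.645, -0.472, 0.601, -0.78], [-0.011, -0.781, -0.625, 0.956], [0.0, 0.0, 0.0, 1.0]] [[385.5, 0.0, 281.5], [0.0, 385.5, 212.3], [0.0, 0.0, 1.0]]
cooler [([237.0, 165.0, 386.0, 292.0], 0.87)]
lid_handle [([262.0, 178.0, 384.0, 260.0], 0.9)]
dial [([261.0, 180.0, 276.0, 195.0], 0.63)]
marker_tab []
dial_pointer [([266.0, 177.0, 385.0, 258.0], 0.54), ([260.0, 178.0, 277.0, 190.0], 0.42)]
logger []
bottle_a [([378.0, 225.0, 398.0, 275.0], 0.94), ([231.0, 189.0, 243.0, 233.0], 0.73)]
0.8 [0.24269242 0.57598142 0.22260105] [1.98070530e-01 9.80187769e-01 5.73342590e-05 7.38719721e-06] 0.08702424747612897
```

View pics/top0.png

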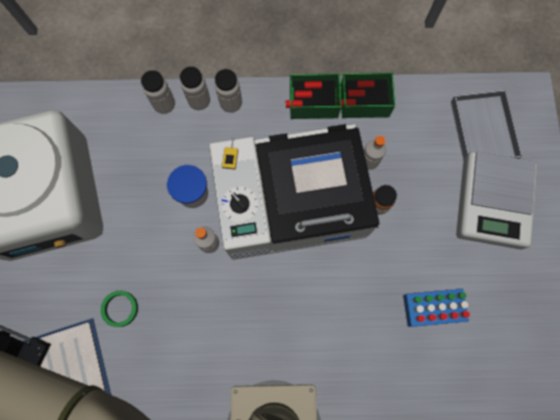

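Run:
```python
from h import *
p=eyes.camera("top"); save(p,"top1.png",(190,110,400,270),3.8)
```

```text
(no output)
```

View pics/top1.png

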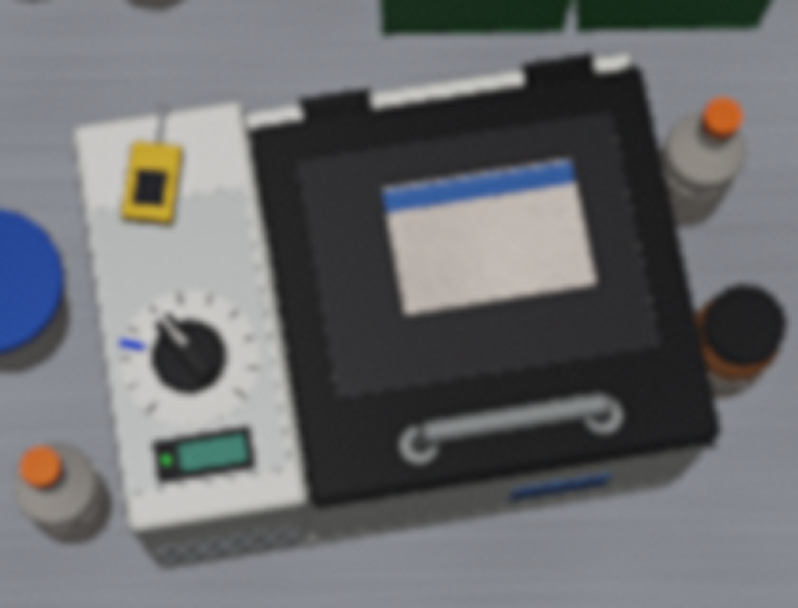

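The crop shows the dial centre at about (188,356), the pointer line running toward (165,318) and the blue tab at (131,344). The handle bar runs from (420,443) to (603,412).

Run:
```python
from h import *
p=eyes.camera("top")
q=lambda u,v,z: ray(p,190+u/3.8,110+v/3.8,z)
f=lambda a:np.round(a,4).tolist()
h1,h2=q(420,440,.242),q(605,408,.242); print("handle",f(h1),f(h2),f((h1+h2)/2))
D=q(188,354,.225); M=q(131,344,.203)
print("dial",f(D),"marker",f(M))
C=[q(75,127,.202),q(130,530,.202),q(717,440,.204)]
print("corners",[f(c) for c in C])
d=h1-h2; print("yaw from handle",np.arctan2(-d[0],d[1])," edge",np.arctan2(*(C[0]-C[1])[[1,0]]), "front",np.arctan2(-(C[1]-C[2])[0],(C[1]-C[2])[1]))
# fit pose: local points
L=np.array([[-.115,-.06],[-.03,.143],[-.145,.2],[.145,.2],[-.142,-.2]])
W=np.array([((h1+h2)/2)[:2],D[:2],C[1][:2],C[0][:2],C[2][:2]])
lc,wc=L.mean(0),W.mean(0); U,S,V=np.linalg.svd((L-lc).T@(W-wc)); R=(U@V).T
t=wc-R@lc; print("pose",f(t),np.arctan2(R[1,0],R[0,0])); print("res",f(W-(L@R.T+t)))
yaw=np.arctan2(R[1,0],R[0,0]); Dd=R@[-.03,.143]+t; print("dialfit",f(Dd),"handle",f(R@[-.115,-.06]+t))
a=np.arctan2(*(M[:2]-Dd)[[1,0]]); 
P0,P1=q(185,340,.239),q(165,318,.239); print("ptr pts",f(P0),f(P1))
b=np.arctan2(*(P1[:2]-Dd)[[1,0]]); print("marker dir",a,np.linalg.norm(M[:2]-Dd),"pointer dir",b, "line", np.arctan2(*(P1-P0)[[1,0]]))
for k,z in(("bottle_a",.165),("jar",.1),("pail",.104)):
  for d in eyes.look_for(k,p)[:2]:
    x=d["bbox"]; print(k,f(ray(p,(x[0]+x[2])/2,(x[1]+x[3])/2,z/2)),round(d["conf"],2))
w=eyes.camera("wrist"); print(np.round(w["pose"],3).tolist())
T=w["pose"]
```

```text
handle [0.5064, -0.0777, 0.242] [0.5251, -0.1973, 0.242] [0.5157, -0.1375, 0.242]
dial [0.5707, 0.0725, 0.225] marker [0.5843, 0.1126, 0.203]
corners [[0.7408, 0.1527, 0.202], [0.4582, 0.1124, 0.202], [0.5106, -0.2761, 0.204]]
yaw from handle 0.1554743476296848  edge 0.14170387260000877 front 0.13426292784745142
pose [0.6235, -0.0638] 0.1312120277861417
res [[-0.0016, 0.0008], [-0.0043, -0.0016], [0.0045, -0.0031], [-0.0003, -0.0007], [0.0017, 0.0046]]
dialfit [0.5751, 0.0741] handle [0.5174, -0.1383]
ptr pts [0.5765, 0.0733, 0.239] [0.5916, 0.0863, 0.239]
marker dir 1.3370501462731097 0.039655066398200246 pointer dir 0.6384224472633688 line 0.7125014112320325
bottle_a [0.5114, 0.1744, 0.0825] 0.86
bottle_a [0.7581, -0.3112, 0.0825] 0.56
jar [0.6209, -0.3429, 0.05] 0.65
pail [0.6632, 0.2347, 0.052] 0.82
[[0.387, 0.885, 0.257, 0.173], [0.922, -0.372, -0.108, 0.606], [-0.0, 0.279, -0.96, 0.384], [0.0, 0.0, 0.0, 1.0]]
```

Call:
arm_command:
  steps:
    - {"slide": [0.02, -0.03, 0.03], "rot": [0, 0, -9.5], "grip": 0.8}
    - {"slide": [0.028, -0.042, 0.03], "rot": [0, 0, -9.5], "grip": 0.8}
    - {"slide": [0.028, -0.042, 0.03], "rot": [0, 0, -9.5], "grip": 0.8}
    - {"slide": [0.028, -0.042, 0.027], "rot": [0, 0, -9.5], "grip": 0.8}
    - {"slide": [0.028, -0.042, 0], "rot": [0, 0, -9.5], "grip": 0.8}
    - {"slide": [0.028, -0.042, 0], "rot": [0, 0, -9.5], "grip": 0.8}
    - {"slide": [0.028, -0.042, 0], "rot": [0, 0, -9.5], "grip": 0.8}
    - {"slide": [0.028, -0.042, 0], "rot": [0, 0, -9.5], "grip": 0.8}

```text
time: 2.1
ee_pos: [0.4594, 0.2505, 0.3398]
eef_rot: [0.761, 0.648, 0.0, -0.0]
ft_force: [0.6, 0.5, 0.4]
width: 0.0699
grip_force: 0.0
```

Call:
arm_command:
  steps:
    - {"slide": [0.028, -0.042, 0], "rot": [0, 0, -9.5], "grip": 0.8}
    - {"slide": [0.028, -0.042, 0], "rot": [0, 0, -9.5], "grip": 0.8}
    - {"slide": [0.028, -0.042, 0], "rot": [0, 0, -9.5], "grip": 0.8}
    - {"slide": [0.02, -0.03, 0], "rot": [0, 0, -9.5], "grip": 0.8}
    - {"slide": [0.012, -0.022, 0], "rot": [0, 0, -4], "grip": 0.8}
    - {"slide": [0, 0, 0], "grip": 0.8}
    - {"slide": [0, 0, 0], "grip": 0.8}
    - {"slide": [0, 0, 0], "grip": 0.8}

```text
schema error: expected keys rot, slide, grip
```

Run:
```python
from h import *
from scipy.spatial.transform import Rotation as R
s=sensors.read_state(); print(s["time"],s["ee_pos"],s["joint_positions"],s["width"]); m=R.from_quat(s["eef_rot"]).as_matrix(); print("yaxis",np.arctan2(m[1,1],m[0,1]),m[:,2])
w=eyes.camera("wrist"); save(w,"w1.png",None,1.4)
for X in([.571,.073,.239],[.584,.113,.203]): print(proj(w,X)*1.4)
for k in["dial","marker_tab","dial_pointer"]: print(k,[(np.round(d["bbox"]).tolist(),round(d["conf"],2)) for d in eyes.look_for(k,w)[:2]])
```

```text
2.1 [0.45936265 0.25049006 0.33981381] [-0.86559156  0.05954872  0.2958652   1.54387331 -0.01756776  1.54013333
 -0.72953781] 0.06985264600543935
yaxis -0.15984487983167542 [ 4.13494516e-04  5.10382433e-04 -9.99999784e-01]
[583.57726214 509.29107094]
[579.07281918 428.45365109]
dial []
marker_tab []
dial_pointer []
```

View pics/w1.png

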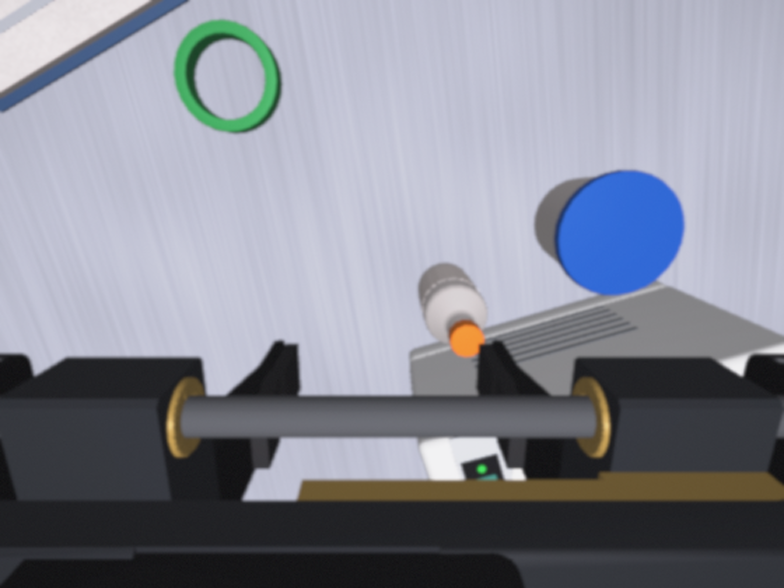

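The wrist view shows the bottle and pail, but the gripper hides the dial. I'll stop short of the dial so the wrist camera, on the tool's +x side, can see it.

Call:
arm_command:
  steps:
    - {"slide": [0.009, -0.04, 0], "rot": [0, 0, -8], "grip": 0.8}
    - {"slide": [0.009, -0.046, 0], "rot": [0, 0, -8], "grip": 0.8}
    - {"slide": [0.009, -0.046, 0], "rot": [0, 0, -8], "grip": 0.8}
    - {"slide": [0.009, -0.046, 0], "rot": [0, 0, -8], "grip": 0.8}
    - {"slide": [0.009, -0.046, 0], "rot": [0, 0, -8], "grip": 0.8}
    - {"slide": [0, -0.006, 0], "rot": [0, 0, -2], "grip": 0.8}
    - {"slide": [0, 0, 0], "rot": [0, 0, 0], "grip": 0.8}
    - {"slide": [0, 0, 0], "rot": [0, 0, 0], "grip": 0.8}

```text
time: 3.3
ee_pos: [0.5035, 0.0241, 0.3394]
eef_rot: [0.941, 0.337, -0.0, -0.0]
ft_force: [-0.3, 0.6, -0.4]
width: 0.0696
grip_force: 0.0
```

Run:
```python
from h import *
from scipy.spatial.transform import Rotation as R
s=sensors.read_state(); print(s["time"],s["ee_pos"],s["joint_positions"],s["width"]); m=R.from_quat(s["eef_rot"]).as_matrix(); print("yaxis",np.arctan2(m[1,1],m[0,1]),m[:,2])
w=eyes.camera("wrist"); save(w,"w2.png",None,1.4)
for X in([.571,.073,.239],[.584,.113,.203]): print(proj(w,X)*1.4)
for k in["dial","marker_tab","dial_pointer"]: print(k,[((np.round(d["bbox"])*1.4).tolist(),round(d["conf"],2)) for d in eyes.look_for(k,w)[:2]])
```

```text
3.3 [0.50353183 0.02407546 0.33944448] [-0.64535022  0.00496416  0.51478861  1.59816583 -0.00266976  1.53928539
 -1.01335115] 0.06958705133915401
yaxis -0.8828688326682013 [-2.06942310e-04  1.99087521e-04 -9.99999959e-01]
[396.17674791 150.43556397]
[358.26844179  90.58273532]
dial [([362.59999999999997, 89.6, 442.4, 183.39999999999998], 0.57)]
marker_tab [([350.0, 71.39999999999999, 375.2, 103.6], 0.65)]
dial_pointer [([359.79999999999995, 85.39999999999999, 442.4, 182.0], 0.79), ([396.2, 0.0, 784.0, 394.79999999999995], 0.68)]
```

View pics/w2.png

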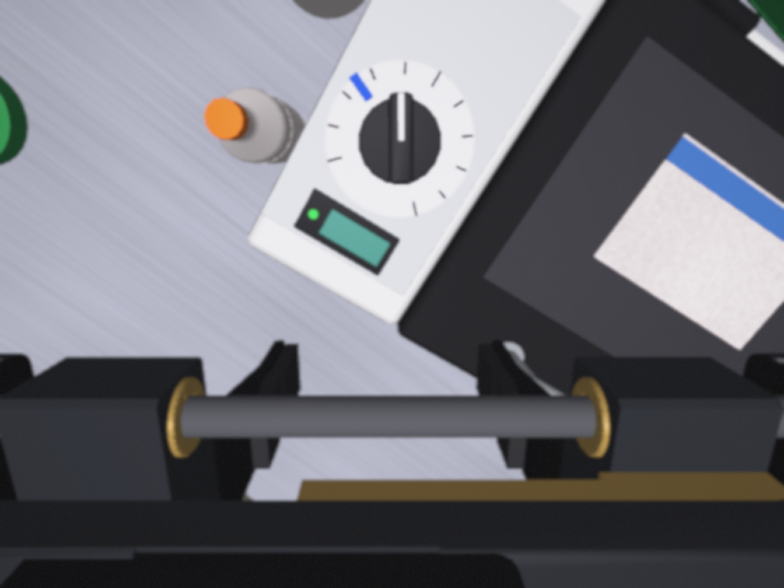

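The wrist view shows the scale disc centred at about (400,139) and the bar from (401,93) to (400,184), with its white line pointing straight up. The blue tab is centred at (361,87).

Run:
```python
from h import *
w=eyes.camera("wrist"); q=lambda u,v,z: ray(w,u/1.4,v/1.4,z)[:2]
f=lambda a:np.round(a,4).tolist()
# scale ellipse by brightness, marker by blue
im=w["pixels"].astype(int)
b=(im[...,2]-im[...,0]>60); b[80:]=0; b[:,300:]=0
v,u=np.nonzero(b); print("blue px",len(u),u.mean()*1.4,v.mean()*1.4)
M=ray(w,u.mean()+.5*0,v.mean(),.2035)[:2]
Cs=q(399.5,139,.203); B1,B2=q(401,93,.239),q(400,184,.239)
print("scale c",f(Cs),"bar c",f((B1+B2)/2),"len",np.linalg.norm(B1-B2)); D=(Cs+(B1+B2)/2)/2
ang=lambda d:np.arctan2(d[1],d[0])
print("disc r",f([np.linalg.norm(q(474,139,.203)-Cs),np.linalg.norm(q(399.5,61,.203)-Cs)]))
print("bar dir",ang(B1-B2),"line",ang(q(401,95,.239)-q(401.5,140,.239)))
print("marker",f(M),"r",np.linalg.norm(M-D),"dir",ang(M-D),"dir Cs",ang(M-Cs),"D",f(D))
print("slide",f(D-sensors.read_state()["ee_pos"][:2]))
```

```text
blue px 150 358.23199999999997 85.10133333333333
scale c [0.5788, 0.0744] bar c [0.5771, 0.0734] len 0.047384171953252105
disc r [0.0466, 0.0442]
bar dir 0.6826365546996906 line 0.7065831347737586
marker [0.5867, 0.1134] r 0.04051209873720932 dir 1.3526751545205984 dir Cs 1.3711040387630686 D [0.5779, 0.0739]
slide [0.0743, 0.0512]
```

Call:
arm_command:
  steps:
    - {"slide": [0.037, 0.0255, 0], "rot": [0, 0, 0], "grip": 0.7}
    - {"slide": [0.037, 0.0255, 0], "rot": [0, 0, 0], "grip": 0.7}
    - {"slide": [0, 0, -0.04], "rot": [0, 0, 0], "grip": 0.7}
    - {"slide": [0, 0, -0.04], "rot": [0, 0, 0], "grip": 0.7}
    - {"slide": [0, 0, -0.03], "rot": [0, 0, 0], "grip": 0.7}
    - {"slide": [0, 0, -0.015], "rot": [0, 0, 0], "grip": 0.7}
    - {"slide": [0, 0, 0], "rot": [0, 0, 0], "grip": 0.7}
    - {"slide": [0, 0, 0], "rot": [0, 0, 0], "grip": 0.7}

```text
time: 4.55
ee_pos: [0.5784, 0.0731, 0.216]
eef_rot: [0.942, 0.335, 0.001, 0.0]
ft_force: [-0.6, 0.1, 1.0]
width: 0.061
grip_force: 0.0
```

Call:
arm_command:
  steps:
    - {"slide": [0, 0, 0], "rot": [0, 0, 0], "grip": 0}
    - {"slide": [0, 0, 0], "rot": [0, 0, 0], "grip": 0}
    - {"slide": [0, 0, 0], "rot": [0, 0, 0], "grip": 0}
    - {"slide": [0, 0, 0], "rot": [0, 0, 0], "grip": 0}
    - {"slide": [0, 0, 0], "rot": [0, 0, 0], "grip": 0}
    - {"slide": [0, 0, 0], "rot": [0, 0, 0], "grip": 0}
    - {"slide": [0, 0, 0], "rot": [0, 0, 0], "grip": 0}
    - {"slide": [0, 0, 0], "rot": [0, 0, 0], "grip": 0}
  newtons: 12

```text
time: 5.55
ee_pos: [0.5764, 0.0747, 0.2145]
eef_rot: [0.942, 0.336, -0.001, -0.001]
ft_force: [-6.4, 4.8, 4.7]
width: 0.014
grip_force: 12.0
```

Call:
arm_command:
  steps:
    - {"slide": [-0.002, 0.0015, 0], "rot": [0, 0, 0], "grip": 0}
    - {"slide": [0, 0, 0], "rot": [0, 0, 6.5], "grip": 0}
    - {"slide": [0, 0, 0], "rot": [0, 0, 6.5], "grip": 0}
    - {"slide": [0, 0, 0], "rot": [0, 0, 6.5], "grip": 0}
    - {"slide": [0, 0, 0], "rot": [0, 0, 6.5], "grip": 0}
    - {"slide": [0, 0, 0], "rot": [0, 0, 6.5], "grip": 0}
    - {"slide": [0, 0, 0], "rot": [0, 0, 5], "grip": 0}
    - {"slide": [0, 0, 0], "rot": [0, 0, 0], "grip": 0}
  newtons: 20

```text
time: 6.55
ee_pos: [0.5765, 0.0747, 0.2146]
eef_rot: [0.784, 0.621, 0.001, 0.001]
ft_force: [5.2, 1.6, -3.3]
width: 0.0138
grip_force: 20.0
```

Run:
```python
from h import *
from scipy.spatial.transform import Rotation as R
w=eyes.camera("wrist")
s=sensors.read_state(); print(s["time"],s["ee_pos"],s["ft_force"],s["torque"],s["joint_positions"],s["width"]); m=R.from_quat(s["eef_rot"]).as_matrix(); print("xdir",np.arctan2(m[1,1],m[0,1])+np.pi/2)
```

```text
6.6 [0.57652562 0.07463819 0.21459014] [ 4.74595922  1.95489509 -2.7555647 ] [ 0.27798982 -0.95180644  0.11258749] [-0.56948388  0.24436397  0.43021885  1.61652744 -0.10465919  1.30147708
 -0.35549697] 0.013615107267669034
xdir 1.3381566874077706
```

Call:
arm_command:
  steps:
    - {"slide": [0, 0, 0], "rot": [0, 0, 0], "grip": 0.7}
    - {"slide": [0, 0, 0], "rot": [0, 0, 0], "grip": 0.7}
    - {"slide": [0, 0, 0], "rot": [0, 0, 0], "grip": 0.7}
    - {"slide": [0, 0, 0.03], "rot": [0, 0, 0], "grip": 0.7}
    - {"slide": [0, 0, 0.05], "rot": [0, 0, 0], "grip": 0.7}
    - {"slide": [-0.01, -0.045, 0.045], "rot": [0, 0, 0], "grip": 0.7}
    - {"slide": [-0.01, -0.045, 0], "rot": [0, 0, 0], "grip": 0.7}
    - {"slide": [0, 0, 0], "rot": [0, 0, 0], "grip": 0.7}

```text
time: 7.6
ee_pos: [0.5555, -0.0187, 0.3394]
eef_rot: [0.787, 0.618, 0.001, 0.001]
ft_force: [-0.9, 0.6, 0.1]
width: 0.0605
grip_force: 0.0
```

Run:
```python
from h import *
w=eyes.camera("wrist"); save(w,"w3.png",(200,20,360,150),5)
np.save("w3.npy",dict(pixels=w["pixels"],intrinsics=w["intrinsics"],pose=w["pose"]),allow_pickle=True)
s=sensors.read_state();print(s["ee_pos"])
print(proj(w,[.5775,.0745,.203]),[(k,[np.round(d["bbox"]).tolist() for d in eyes.look_for(k,w)[:2]]) for k in("dial","marker_tab")])
```

```text
[ 0.55570871 -0.01588343  0.33868264]
[275.25841641  92.86670236] [('dial', [[247.0, 54.0, 305.0, 122.0]]), ('marker_tab', [[269.0, 30.0, 279.0, 55.0], [246.0, 52.0, 310.0, 122.0]])]
```

View pics/w3.png

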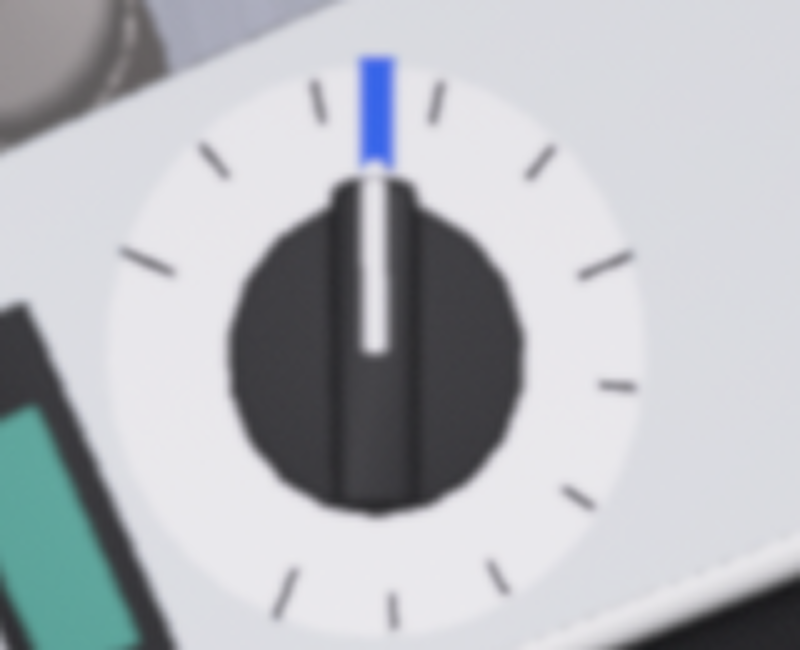

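The pointer's white line sits in line with the blue tab, both at column 375 of the crop, so the dial is set. Now the handle.

Call:
arm_command:
  steps:
    - {"slide": [-0.009, -0.03, 0], "rot": [0, 0, 7], "grip": 0.8}
    - {"slide": [-0.013, -0.046, 0], "rot": [0, 0, 7], "grip": 0.8}
    - {"slide": [-0.013, -0.046, 0], "rot": [0, 0, 7.3], "grip": 0.8}
    - {"slide": [0, 0, -0.03], "rot": [0, 0, 0], "grip": 0.8}
    - {"slide": [0, 0, -0.04], "rot": [0, 0, 0], "grip": 0.8}
    - {"slide": [0, 0, -0.03], "rot": [0, 0, 0], "grip": 0.8}
    - {"slide": [0, 0, -0.014], "rot": [0, 0, 0], "grip": 0.8}
    - {"slide": [0, 0, 0], "rot": [0, 0, 0], "grip": 0.8}

```text
time: 8.75
ee_pos: [0.521, -0.1355, 0.2238]
eef_rot: [0.656, 0.755, -0.0, -0.0]
ft_force: [1.4, 0.1, -0.1]
width: 0.0695
grip_force: 0.0
```

Call:
arm_command:
  steps:
    - {"slide": [0, 0, 0], "rot": [0, 0, 0], "grip": 0}
    - {"slide": [0, 0, 0], "rot": [0, 0, 0], "grip": 0}
    - {"slide": [0, 0, 0], "rot": [0, 0, 0], "grip": 0}
    - {"slide": [0, 0, 0], "rot": [0, 0, 0], "grip": 0}
    - {"slide": [0, 0, 0], "rot": [0, 0, 0], "grip": 0}
    - {"slide": [0, 0, 0], "rot": [0, 0, 0], "grip": 0}
    - {"slide": [0, 0, 0], "rot": [0, 0, 0], "grip": 0}
    - {"slide": [0, 0, 0], "rot": [0, 0, 0], "grip": 0}
  newtons: 25

```text
time: 9.75
ee_pos: [0.5218, -0.136, 0.2243]
eef_rot: [0.656, 0.755, 0.001, 0.001]
ft_force: [5.0, -0.5, -2.9]
width: 0.0129
grip_force: 25.0
```

Run:
```python
from h import *
w=eyes.camera("top"); save(w,"t3.png",(190,110,400,270),3.8)
s=sensors.read_state();print({k:np.round(s[k],3).tolist() for k in("time","ee_pos","eef_rot","ft_force","torque","width","grip_force","joint_positions")})
```

```text
{'time': 9.8, 'ee_pos': [0.522, -0.136, 0.224], 'eef_rot': [0.656, 0.755, 0.0, 0.001], 'ft_force': [5.006, 0.423, -3.396], 'torque': [-0.147, -1.094, 0.051], 'width': 0.013, 'grip_force': 24.994, 'joint_positions': [-0.331, 0.142, 0.556, 1.715, -0.077, 1.305, 0.38]}
```

View pics/t3.png

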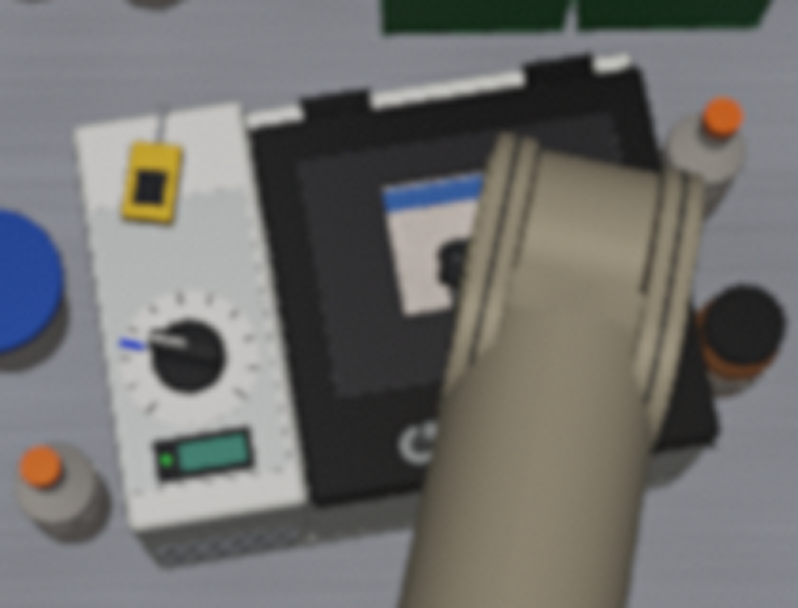

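The fingers are on the handle and everything around the cooler is undisturbed. Now I'll lift gently with a firmer grip, tilting with the lid.

Call:
arm_command:
  steps:
    - {"slide": [0, 0, 0], "rot": [0, 0, 0], "grip": 0}
    - {"slide": [0, 0, 0], "rot": [0, 0, 0], "grip": 0}
    - {"slide": [0.0005, 0, 0.003], "rot": [-0.1, 0.7, 0], "grip": 0}
    - {"slide": [0.0005, 0, 0.003], "rot": [-0.1, 0.7, 0], "grip": 0}
    - {"slide": [0.0005, 0, 0.003], "rot": [-0.1, 0.7, 0], "grip": 0}
    - {"slide": [0.0005, 0, 0.003], "rot": [-0.1, 0.7, 0], "grip": 0}
    - {"slide": [0.0005, 0, 0.003], "rot": [-0.1, 0.7, 0], "grip": 0}
    - {"slide": [0.0005, 0, 0.003], "rot": [-0.1, 0.7, 0], "grip": 0}
  newtons: 50

```text
time: 10.8
ee_pos: [0.5256, -0.1355, 0.2418]
eef_rot: [0.656, 0.754, -0.027, -0.023]
ft_force: [12.0, 0.3, -9.6]
width: 0.0127
grip_force: 50.0
```

Call:
arm_command:
  steps:
    - {"slide": [0.002, 0.0002, 0.003], "rot": [-0.1, 0.7, 0], "grip": 0}
    - {"slide": [0.002, 0.0002, 0.003], "rot": [-0.1, 0.7, 0], "grip": 0}
    - {"slide": [0.0015, 0.0002, 0.003], "rot": [-0.1, 0.7, 0], "grip": 0}
    - {"slide": [0.001, 0.0002, 0.003], "rot": [-0.1, 0.7, 0], "grip": 0}
    - {"slide": [0.001, 0.0002, 0.003], "rot": [-0.1, 0.7, 0], "grip": 0}
    - {"slide": [0.001, 0.0002, 0.003], "rot": [-0.1, 0.7, 0], "grip": 0}
    - {"slide": [0, 0, 0], "rot": [0, 0, 0], "grip": 0}
    - {"slide": [0, 0, 0], "rot": [0, 0, 0], "grip": 0}

```text
time: 11.8
ee_pos: [0.5312, -0.1347, 0.2599]
eef_rot: [0.655, 0.752, -0.057, -0.05]
ft_force: [-6.9, 2.7, -2.3]
width: 0.0122
grip_force: 50.0
```

Run:
```python
from h import *
w=eyes.camera("side"); save(w,"s4.png",(220,150,400,290),4.3)
s=sensors.read_state();print({k:np.round(s[k],3).tolist() for k in("time","ee_pos","eef_rot","ft_force","torque","width","grip_force","joint_vel")})
```

```text
{'time': 11.85, 'ee_pos': [0.531, -0.135, 0.26], 'eef_rot': [0.655, 0.752, -0.057, -0.05], 'ft_force': [-5.682, 3.012, -2.426], 'torque': [0.474, 1.134, -0.112], 'width': 0.013, 'grip_force': 49.992, 'joint_vel': [-0.001, -0.002, 0.001, 0.002, 0.001, -0.003, 0.0]}
```

View pics/s4.png

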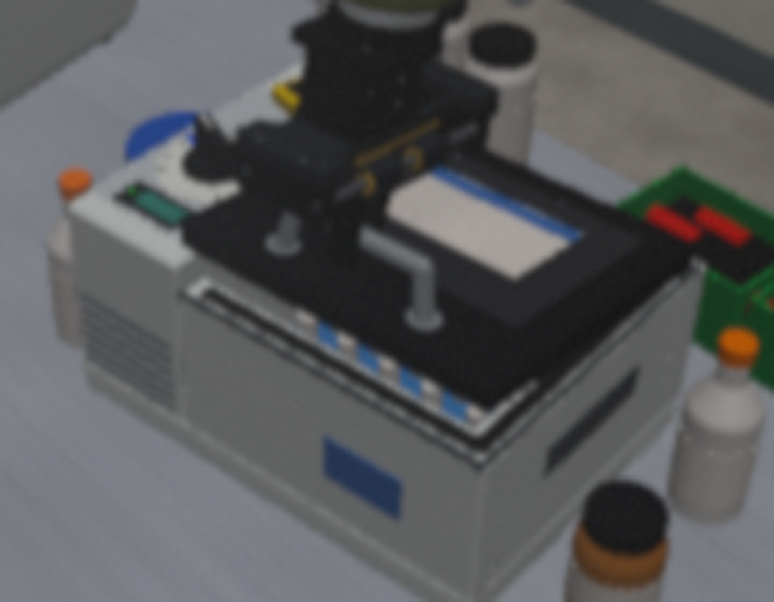

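The side view shows the lid ajar, with its lower front edge clear of the gasket. The TCP rise (36 mm) and tool tilt both put the lid angle at about 0.15 rad, and it is at rest, so I'm handing in.

```bash
python3 -c "
from bench import order
print(order.close_job())"
```

```text
the job is handed in; nothing more can be done
None
```

The dial is set to the blue marker, the gasket has let go, and the gripper is still holding the lid ajar with its front edge about 40 mm up; nothing around the cooler looked moved in the pictures, and the job is handed in (the hand-in gave no verdict).

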